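Find the heavier bush and present it over the seated bearing block

ROBOT

A 6-joint arm with a two-finger parallel gripper is mounted at the origin on a cart in front of the work surface, level with it; the furniture and walls round the work are solid. World frame = base frame: x ahead of the robot, y to its left, z up, the work surface at z = 0. Lengths are in m, angles in rad, forces in N, time in s.
With the tool pointing down it reaches from about 0.25 to 0.725 m from the base axis. Payload 4 kg.
Tool frame: the origin (TCP) lies on the centre line of the jaws, within the pads' length; the fingertips stand 14 mm ahead of it and the grasp point (between the pads) lies 5 mm behind it; z points along the fingers, y is the line along which they close (so a half turn about z gives the same grasp; the last joint's range is limited). The gripper opens to 85 mm and grips with 20 to 120 N. Pads are 22 mm wide; open, the fingers measure 114 mm over their backs; the gripper's body (76 mm by 85 mm) begins 54 mm behind the grasp point. The pads swing forward as they close: fully open they stand 13 mm farther back than shut.
Start: joints at [-1.144, 0.241, 0.005, 1.335, 0, 1.571], TCP at [0.207, -0.455, 0.245] pointing down, gripper open.
Joint ranges: [-2.72, 2.72], [-1.05, 1.87], [-1.09, 1.28], [-1.99, 2.15], [-1.42, 1.44], [-3.14, 3.14]. Speed limits (rad/s): [2.79, 2.79, 3.14, 3.14, 3.14, 3.14].

INTERFACE

Orientations are given as a rotation vector (axis times angle).
In Python, from station import manip, viewer, job gives the robot as it stands. The module is installed in compiled form; this text tells all that it offers.
- The arm moves only by the tool arm_command, never from a script. Its argument "series" is a list of rows, each a list of 7 numbers: the shift along the tool's x, y, z in m, then the turn, a rotation vector about the tool's x, y, z in rad, then the closure, from -1 (fully open) to 1 (shut), so that 0 is half open. A call has 1 to 8 rows; each row is the pose to reach, as a shift and turn from the pose commanded when the call began, along the tool's axes at that moment; what a row does not reach only later rows make up. A row lasts 1/8 s, in which the tool goes at most 62.5 mm and 10.7 degrees, less where a joint would pass 70% of its speed; a pose out of reach is approached as far as the arm can. A call with a gripper value outside its range is refused whole. The fingers move at their own pace and stop on an object; the grip force is fixed at half the most. Time passes only in rows, so rows that repeat a pose let the fingers close. It gives the time, the measured TCP pose, the force, the opening and the grip force at its end, in the units of the state.
- manip.observe(): the state, without advancing time (a new reading comes with each control period).
- viewer.get_image(name): name is "scene" or "top" or "wrist"; returns (picture, depth): 480x640x3 uint8, red, green, blue; 480x640 float32, m along the optical axis (not along the pixel's ray), 0 where there is no reading.
- viewer.get_calibration(name): a dict with "vfov" (degrees; the focal length in pixels is half the picture's height over the tangent of half this angle, whatever the lens; pixels are square), "cx", "cy" (the principal point, pixels), "extrinsics" (4x4, takes a point from world to camera coordinates); the wrist camera has in their place "mount" (4x4, takes a point from camera to tool coordinates, whose origin is the TCP and whose axes are the flange's). Camera axes: x right, y up, looking along -z (the intrinsics and any distortion apply to the point x, -y, -z); pixel columns grow to the right and rows downward; lengths in m; the calibration is good to about 2 mm. The wrist camera is an equidistant fisheye: a pixel r from the principal point sees the ray r / f radians off the axis. A picture is of the moment at which its call begins: read the wrist's pose just before it. get_calibration takes no time and is no camera call.
- job.finish_job(): hands the job in; it is judged then, once.
The state is a dict: "t": time; "joint_pos": joint angles; "joint_vel": joint speeds; "joint_efforts": joint torques, N m; "eef_pos": TCP position; "tcp_rot": TCP orientation; "contact_force": force on the tool from outside, world axes, zero at the start; "moment": the same for the moment, N m; "finger_gap": opening from 0.0 (shut) to 1.0 (fully open); "finger_force": force on a finger pad.
Only numpy, scipy, OpenCV 4.12 (cv2) and the standard library are available. Lean on these libraries where they do the work, as an engineer would, in place of code of your own. Each camera call takes 0.05 s, during which the arm holds its last target. There are 200 camera calls.

TASK

Set up a press job: first seat the loose aluminium bearing block flat and square, right down in the pocket of the dark steel press nest, and let go of it. Then lift each of the two look-alike grey bushes in turn and hold it still a moment, 5 cm or more above where it stood in the wooden rack, to feel which is heavier, standing one back upright in the rack before taking the other. The program finishes while still holding: keep the heavier bush in the gripper, upright and centred over the block's bore with its lower end about 2.5 cm above the block, the lighter one standing in the rack; tip no bush over and leave the pot, vial and air fitting where they are.

Things in the scene. Friction and masses are not known exactly. Their poses are not given: they have to be found in the camera images.
- block_center (a point): centre (half-way up) of the loose bright aluminium bearing block, 90 x 58 x 40 mm, about 0.4 kg, lying flat on the bench; x runs along its 90 mm length, y across its 58 mm width, z up. A plain vertical bore of 42 mm diameter passes through its centre. It looks and works the same turned half round.
- pocket (a point): centre of the pocket floor in the press nest, a dark steel plate 130 x 100 x 18 mm fixed to the bench. The pocket is 97 (x) x 65 (y) mm and 8 mm deep (3.5 mm play on each side of the block), its walls sloping 2.5 mm back towards the mouth; floor 10 mm and rim 18 mm above the bench; z up. The seated block's top is 50 mm above the bench, its bore over this point
- rack: wooden rack board, 190 (x) x 70 (y) x 16 mm, fixed to the bench, origin at the centre of its underside. In its two recesses stand two grey bushes that look alike: upright cylinders 40 mm diameter, 70 mm tall, bore too narrow for fingers. One is steel, the other aluminium: 0.15 to 0.7 kg, one at least twice the other; which stands where changes
- seat_1 (a point): first place in the rack: a round recess 46 mm across, 6 mm deep, floor 10 mm above the bench. The point is the centre (half-way up) of the bush standing there at the start, 45 mm above the bench; it stays with the rack and does not follow the bush. x runs along the rack to seat_2, y across it, z up
- seat_2 (a point): second place in the rack, 110 mm from seat_1 along the rack's x: the same recess, with the other bush; again the point is that bush's centre as it stands, 45 mm above the bench, and stays with the rack
- white_pot: pale grey-white open plastic pot, 64 mm diameter, 56 mm tall, origin at the centre of its underside; a bystander, leave alone
- brown_vial: small brown vial with black cap, 23 mm diameter, 54 mm tall, origin at the centre of its underside; a bystander, leave alone
- air_fitting: small steel air-line nipple standing on its flange, 25 mm diameter, 52 mm tall, origin at the centre of its underside; a bystander, leave alone
Mind the look-alikes: they are no part of the job. Leave any blue or purple look-alike of the part that bears block_center alone.

How it is judged:
By the outcome, as a careful person would: the job done as asked, in the order asked, and still so for the second after the job is handed in, while the arm keeps its last pose, push and grip.
It also fails if it takes over 67 s, if anything falls off the work surface, if the arm or the gripper's body presses on something with over 40 N, if the wrist force passes 120 N, or if a joint passes its speed limit or range.

## Working session

There is one attempt and no reset: what is moved stays moved. The work goes in short steps, Python scripts to look and compute and a tool call to move; the robot and the scene stay as the last step left them, time stands still between calls to the robot, and variables do not carry over. Pictures are saved under pics/ and viewed, at most 10 in all, crops included, and the job is handed in when it is done.

Besides the shell and the picture viewer there is one more tool, called after "Call:" by a JSON object that holds its "method" and its "body", one argument or row to a line. arm_command: Moves the arm, as the interface text tells. Its arguments: {"type":"object","properties":{"series":{"type":"array","items":{"type":"array","items":{"type":"number"}}}},"required":["series"]}

```bash
mkdir -p pics
cat > h.py <<'E'
import numpy as np, cv2
from scipy.spatial.transform import Rotation as R
from station import manip, viewer, job
def snap(n,f):
    s=manip.observe(); p,d=viewer.get_image(n); cv2.imwrite('pics/'+f+'.png',p[:,:,::-1]); np.savez('pics/'+f+'.npz',p=p,d=d,pos=s['eef_pos'],rot=s['tcp_rot']); return p,d,s
def rays(n,uv,pose=None):
    c=viewer.get_calibration(n); f=240/np.tan(np.radians(c['vfov'])/2)
    uv=np.atleast_2d(uv).astype(float); x=(uv[:,0]-c['cx'])/f; y=(uv[:,1]-c['cy'])/f
    if n=='wrist':
        r=np.hypot(x,y)+1e-12; v=np.stack([np.sin(r)*x/r,-np.sin(r)*y/r,-np.cos(r)],1)
        m=np.array(c['mount']); Rw=R.from_rotvec(pose[1]).as_matrix()
        return Rw@m[:3,3]+pose[0],(Rw@m[:3,:3]@v.T).T
    if c.get('distortion') is not None: print('dist',c['distortion'])
    v=np.stack([x,-y,-np.ones_like(x)],1); E=np.array(c['extrinsics'])
    return -E[:3,:3].T@E[:3,3], v@E[:3,:3]
def plane(n,uv,z,pose=None):
    o,v=rays(n,uv,pose); return o+v*((z-o[2])/v[:,2])[:,None]
E
python3 - <<'E'
from h import *
for n in ('top','scene'):
    p,d,s=snap(n,n+'0'); print(viewer.get_calibration(n))
print(s); print(viewer.get_calibration('wrist'))
E
```

```text
{'vfov': 42.2622839598018, 'cx': 326.1537646226045, 'cy': 236.87582484044572, 'extrinsics': array([[ 5.84909186e-03, -9.99981987e-01, -1.34685903e-03,
        -1.23151407e-02],
       [ 9.87375922e-01,  5.56214929e-03,  1.58296721e-01,
        -5.22052270e-01],
       [-1.58286378e-01, -2.25574824e-03,  9.87390669e-01,
        -1.40083709e+00],
       [ 0.00000000e+00,  0.00000000e+00,  0.00000000e+00,
         1.00000000e+00]])}
{'vfov': 44.132657600266974, 'cx': 326.6558384366893, 'cy': 247.62318135397888, 'extrinsics': array([[-0.75464623, -0.65601255,  0.01251371,  0.39483279],
       [ 0.30431604, -0.33304708,  0.89245246, -0.22452868],
       [-0.58129236,  0.67729401,  0.45096786, -0.88940109],
       [ 0.        ,  0.        ,  0.        ,  1.        ]])}
{'t': 0.05, 'joint_pos': array([-1.14401401e+00,  2.41368110e-01,  3.77239698e-03,  1.33519379e+00,
       -4.27960711e-05,  1.57077621e+00]), 'joint_vel': array([ 0.00026119, -0.00106291,  0.00047522, -0.00147927,  0.00068233,
        0.000192  ]), 'joint_efforts': array([ 2.51287602e-04, -3.73492777e+01,  2.53292674e+01,  1.09938797e-02,
        3.11700421e-05,  1.45479980e-06]), 'eef_pos': array([ 0.20672141, -0.45463018,  0.24445371]), 'tcp_rot': array([-3.06843450e+00, -6.64932194e-01,  7.28262560e-04]), 'contact_force': array([-0.54530564,  0.64336578, -0.60690199]), 'moment': array([-0.00970628, -0.02886215,  0.03517143]), 'finger_force': 0.0, 'finger_gap': 0.9968927968900471}
{'vfov': 65.70646984690485, 'cx': 315.82286255915386, 'cy': 234.36852145873283, 'mount': array([[-2.85986199e-04,  9.48629023e-01,  3.16390416e-01,
         8.09949985e-02],
       [ 9.99999959e-01,  2.73116894e-04,  8.50201959e-05,
        -3.43634970e-04],
       [-5.75894240e-06,  3.16390427e-01, -9.48629062e-01,
        -1.27320221e-01],
       [ 0.00000000e+00,  0.00000000e+00,  0.00000000e+00,
         1.00000000e+00]])}
```

View pics/top0.png

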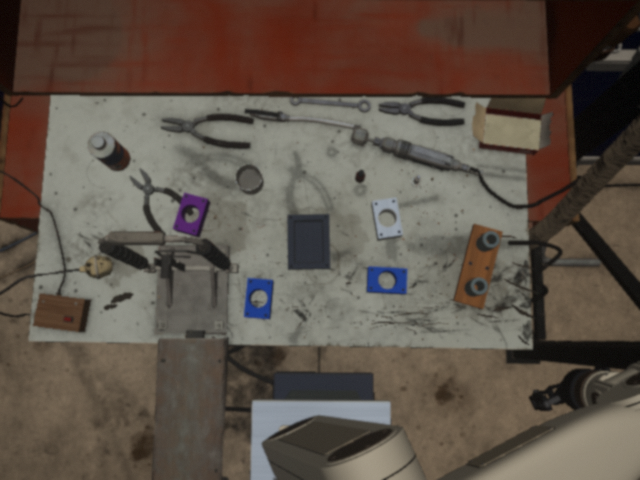

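View pics/scene0.png

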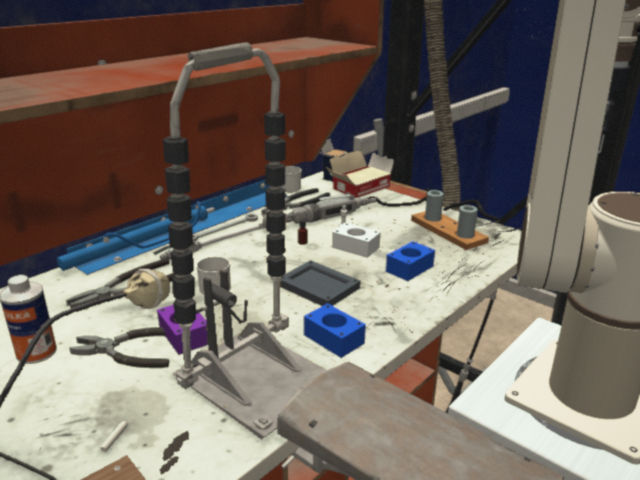

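The top view shows the bright aluminium block at about (387,218), the dark nest at (309,242), the rack at (479,267) with bushes at (488,240) and (478,286), the vial at (361,176), the fitting at (361,190) and the pot at (249,178). The candidates for the block are white (387,218), blue (387,280), blue (259,298) and purple (191,214). Only the white one is bare aluminium. I'll measure it and confirm with a crop.

Run:
```python
from h import *
z=np.load('pics/top0.npz'); p=z['p'];d=z['d']
cv2.imwrite('pics/crop.png',cv2.resize(p[150:320,280:530,::-1],None,fx=3.2,fy=3.2,interpolation=cv2.INTER_CUBIC))
print('depth',d[205,383],d[240,309],d[239,488])
hsv=cv2.cvtColor(p,cv2.COLOR_RGB2HSV).astype(int)
def rect(m,box,zz,name):
    k=np.zeros(m.shape,np.uint8);x0,y0,x1,y1=box;k[y0:y1,x0:x1]=m[y0:y1,x0:x1]
    cs,_=cv2.findContours(k,cv2.RETR_EXTERNAL,cv2.CHAIN_APPROX_NONE); c=max(cs,key=cv2.contourArea)[:,0]
    w=plane('top',c,zz); r=cv2.minAreaRect((w[:,:2]*1000).astype(np.float32)); print(name,cv2.boundingRect(c),r)
b=p.astype(int)
print(p[205,380],p[215,365],p[225,310],p[265,460],p[234,484])
rect((hsv[:,:,2]>b[215,365].max()+12)&(hsv[:,:,2]>0)&(b[:,:,2]>=b[:,:,0]-2),(368,190,408,245),.04,'block')
rect((hsv[:,:,2]<110),(280,205,340,275),.018,'nest')
rect((hsv[:,:,0]<15)&(hsv[:,:,1]>100),(445,215,510,315),.016,'rack')
```

```text
depth 1.4594927 1.4720738 1.462404
[151 160 170] [137 137 127] [47 51 56] [95 93 83] [77 76 72]
block (373, 198, 29, 39) ((570.7811279296875, -151.56187438964844), (88.66852569580078, 55.390560150146484), 9.422966957092285)
nest (286, 205, 54, 67) ((523.6978149414062, 23.23897933959961), (157.75267028808594, 125.52133178710938), 0.31867989897727966)
rack (454, 225, 48, 84) ((459.810791015625, -365.3953552246094), (71.22537994384766, 189.05270385742188), 74.0958480834961)
```

View pics/crop.png

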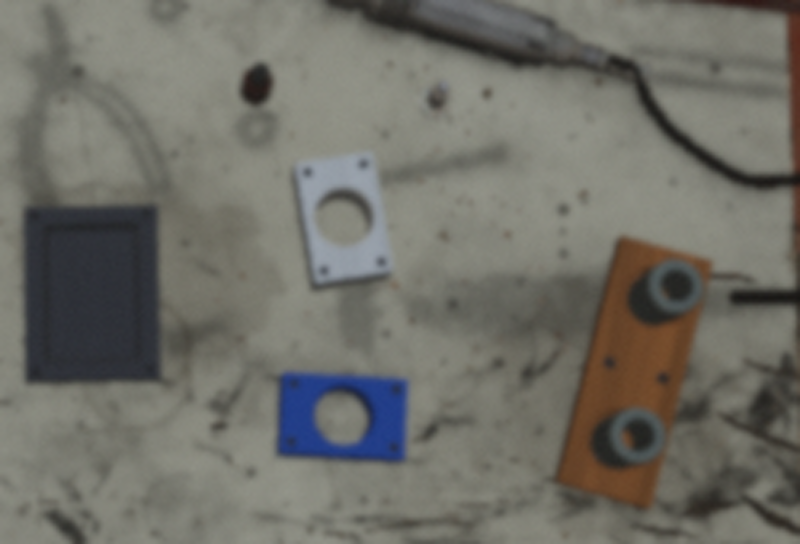

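The crop confirms the bright aluminium block with its bore at (343,217). The blue one below it is the look-alike. Next I'll measure the nest more tightly and work out the approach.

```bash
cat >> h.py <<'E'
def down(yaw):
    y=np.radians(yaw); c,s=np.cos(y),np.sin(y); return R.from_matrix([[c,s,0],[s,-c,0],[0,0,-1]])
def go(pos,yaw,base=None):
    s=manip.observe(); p0,r0=(s['eef_pos'],R.from_rotvec(s['tcp_rot'])) if base is None else (np.array(base[0]),down(base[1]))
    if abs(yaw)>360: yaw=0
    print('t',round(s['t'],2),'yaw now',np.round(np.degrees(np.arctan2(r0.as_matrix()[1,0],r0.as_matrix()[0,0])),2),
     'shift',np.round(r0.inv().apply(np.array(pos)-p0),4),'turn',np.round((r0.inv()*down(yaw)).as_rotvec(),4))
E
python3 - <<'E'
from h import *
z=np.load('pics/top0.npz'); p=z['p']
k=np.zeros((480,640),np.uint8); k[205:275,280:340]=(p[205:275,280:340].max(2)<85)*255
k=cv2.morphologyEx(k,cv2.MORPH_OPEN,np.ones((5,5)))
c=max(cv2.findContours(k,0,1)[0],key=cv2.contourArea)[:,0]
print(cv2.minAreaRect((plane('top',c,.018)[:,:2]*1000).astype(np.float32)))
go([.571,-.152,.245],9.4)
E
```

```text
((518.012451171875, 32.41304397583008), (137.74234008789062, 99.61661529541016), 2.21809720993042)
t 0.1 yaw now 24.45 shift [ 4.569e-01 -1.247e-01 -3.000e-04] turn [-0.0019  0.0003  0.2627]
```

Call:
{"method": "arm_command", "body": {
  "series": [
    [0.06,-0.016,0,0,0,0.03,-1],
    [0.12,-0.033,0,0,0,0.07,-1],
    [0.18,-0.049,0,0,0,0.1,-1],
    [0.24,-0.066,0,0,0,0.135,-1],
    [0.3,-0.082,0,0,0,0.17,-1],
    [0.36,-0.098,0,0,0,0.2,-1],
    [0.41,-0.112,0,-0.001,0,0.24,-1],
    [0.457,-0.125,0,-0.002,0,0.263,-1]
  ]
}}

```text
t: 1.1
eef_pos: [0.5723, -0.1505, 0.2446]
tcp_rot: [3.129, 0.257, -0.001]
contact_force: [0.6, -0.4, 0.2]
finger_gap: 1.003
finger_force: 0.0
```

Call:
{"method": "arm_command", "body": {
  "series": [
    [0,0,0,0,0,0,-1],
    [0,0,0,0,0,0,-1]
  ]
}}

```text
t: 1.35
eef_pos: [0.5707, -0.1521, 0.2445]
tcp_rot: [3.129, 0.258, -0.002]
contact_force: [0.3, 0.3, 0.1]
finger_gap: 0.999
finger_force: 0.0
```

```bash
cat >> h.py <<'E'
def wrect(p,s,mask,zz,roi=None):
    k=mask.astype(np.uint8)*255
    if roi: q=np.zeros_like(k); x0,y0,x1,y1=roi; q[y0:y1,x0:x1]=k[y0:y1,x0:x1]; k=q
    k=cv2.morphologyEx(k,cv2.MORPH_OPEN,np.ones((5,5)))
    c=max(cv2.findContours(k,0,1)[0],key=cv2.contourArea)[:,0]
    print(cv2.boundingRect(c),cv2.minAreaRect((plane('wrist',c,zz,(s['eef_pos'],s['tcp_rot']))[:,:2]*1000).astype(np.float32)))
E
python3 - <<'E'
from h import *
p,d,s=snap('wrist','w1'); print(s['t'],s['eef_pos'],s['tcp_rot']); go([.571,-.152,.245],9.4)
E
```

```text
1.35 [ 0.57069676 -0.15211071  0.24452941] [ 3.12926521e+00  2.57738642e-01 -2.34179264e-03]
t 1.4 yaw now 9.35 shift [ 0.0007 -0.0005 -0.0001] turn [ 0.0017  0.0012 -0.0008]
```

View pics/w1.png

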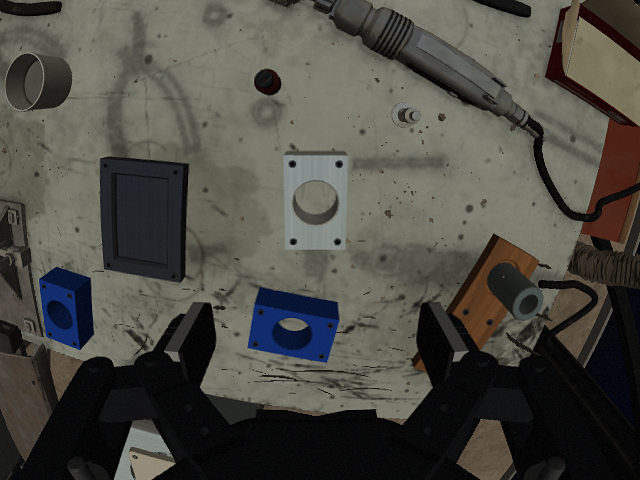

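The wrist view shows the block at (316,200) under the tool, nest (144,218), vial (267,82), fitting (407,114), pot (38,82), blue block (293,325) and rack (490,290). Now to measure the block and nest here.

Run:
```python
from h import *
z=np.load('pics/w1.npz'); p=z['p'].astype(int); s={'eef_pos':z['pos'],'tcp_rot':z['rot']}
print(p[170,300],p[200,270],p[170,144],p[163,110],p[200,230])
wrect(p,s,(p.max(2)>p[200,270].max()+15)&(p[:,:,2]>p[:,:,0]-6),.04,(275,140,360,255))
wrect(p,s,(p.max(2)<75),.018,(95,145,195,290))
pose=(s['eef_pos'],s['tcp_rot'])
# corners by eye
for zz,c in ((.04,[(286,153),(348,153),(347,249),(286,248)]),(.018,[(103,157),(188,164),(184,282),(101,273)]),(.018,[(113,176),(168,176),(167,264),(113,261)])):
    w=plane('wrist',c,zz,pose); print(np.round(w*1000,1)[:,:2].tolist(),w.mean(0))
```

```text
[140 147 147] [122 122 109] [34 37 42] [34 38 43] [103 101  89]
(284, 156, 63, 93) ((570.4956665039062, -151.385986328125), (87.64036560058594, 56.35647964477539), 9.139866828918457)
(100, 145, 89, 137) ((525.1587524414062, 29.297439575195312), (145.2635498046875, 105.67076110839844), 1.26603364944458)
[[612.2, -118.3], [621.3, -172.9], [531.3, -188.9], [522.8, -131.2]] [ 0.57188939 -0.15286392  0.04      ]
[[582.5, 79.1], [585.7, -21.2], [455.4, -23.9], [444.8, 84.5]] [0.51710777 0.02963069 0.018     ]
[[563.2, 65.2], [570.9, -0.5], [473.5, -3.3], [464.0, 66.3]] [0.5178985  0.03189713 0.018     ]
```

Call:
{"method": "arm_command", "body": {
  "series": [
    [0,0,0.06,0.002,0.001,0,-1],
    [0,0,0.12,0.002,0.001,0,-1],
    [0,0,0.17,0.002,0.001,0,-1],
    [0,0,0.2,0.002,0.001,0,-1],
    [0,0,0.217,0.002,0.001,0,-1],
    [0,0,0.217,0.002,0.001,0,-1],
    [0,0,0.217,0.002,0.001,0,0],
    [0,0,0.217,0.002,0.001,0,1]
  ]
}}

```text
t: 2.4
eef_pos: [0.573, -0.1529, 0.0307]
tcp_rot: [3.13, 0.257, 0.008]
contact_force: [0.5, 1.6, -3.0]
finger_gap: 0.663
finger_force: 66.2
```

Call:
{"method": "arm_command", "body": {
  "series": [
    [0,0,0,0,0,0,1],
    [0,0,0,0,0,0,1],
    [0,0,0,0,0,0,1],
    [0,0,0,0,0,0,1],
    [0,0,0,0,0,0,1]
  ]
}}

```text
t: 3.02
eef_pos: [0.573, -0.1529, 0.0306]
tcp_rot: [3.13, 0.257, 0.008]
contact_force: [-0.7, 0.3, 5.4]
finger_gap: 0.667
finger_force: 67.5
```

Run:
```python
from h import *
go([.573,-.153,.13],9.35); go([.517,-.08,.15],1.5)
```

```text
t 3.02 yaw now 9.39 shift [ 0.0005  0.0003 -0.0994] turn [ 0.0015 -0.0051  0.0007]
t 3.02 yaw now 9.39 shift [-0.0427 -0.0809 -0.1197] turn [ 0.0012 -0.0052  0.1377]
```

Call:
{"method": "arm_command", "body": {
  "series": [
    [0,0,-0.04,0,-0.004,0,1],
    [0,0,-0.08,0,-0.005,0,1],
    [-0.01,-0.02,-0.11,0.001,-0.005,0.03,1],
    [-0.025,-0.05,-0.12,0.001,-0.005,0.08,1],
    [-0.043,-0.081,-0.12,0.001,-0.005,0.138,1],
    [-0.043,-0.081,-0.12,0.001,-0.005,0.138,1],
    [-0.043,-0.081,-0.12,0.001,-0.005,0.138,1],
    [-0.043,-0.081,-0.12,0.001,-0.005,0.138,1]
  ]
}}

```text
t: 4.03
eef_pos: [0.5161, -0.0803, 0.1481]
tcp_rot: [-3.141, -0.04, 0.006]
contact_force: [0.6, 0.6, -3.1]
finger_gap: 0.667
finger_force: 66.3
```

Run:
```python
from h import *
p,d,s=snap('wrist','w2'); print(s['t'],s['eef_pos'],s['tcp_rot'],s['contact_force'])
```

```text
4.025 [ 0.51611708 -0.08026388  0.14811816] [-3.14079009 -0.03985977  0.00556824] [ 0.55809347  0.63013509 -3.13403921]
```

View pics/w2.png

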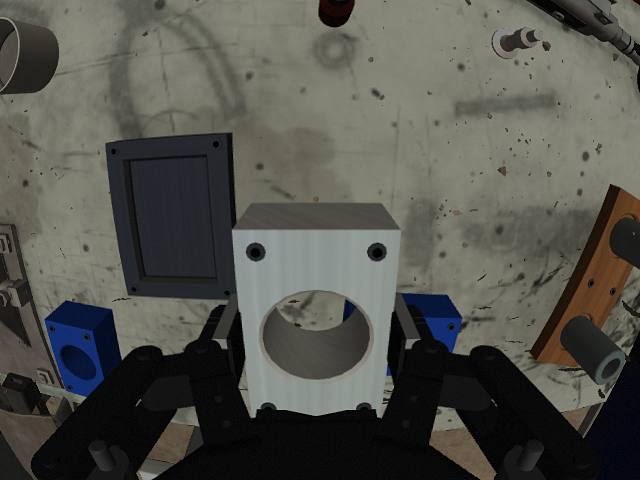

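The block is held level with its bore at (316,335). The nest is in view with its corner holes at (114,151), (215,144), (135,289), (222,291).

Run:
```python
from h import *
z=np.load('pics/w2.npz'); p=z['p']; pose=(z['pos'],z['rot']); g=cv2.cvtColor(p,cv2.COLOR_RGB2GRAY).astype(float)
def ref(pt,w):
    x,y=pt; b=g[y-w:y+w+1,x-w:x+w+1]; q=np.clip(np.median(b)*.8-b,0,None); yy,xx=np.mgrid[-w:w+1,-w:w+1]; return (x+(q*xx).sum()/q.sum(), y+(q*yy).sum()/q.sum())
def show(n,pts,zz):
    w=plane('wrist',pts,zz,pose)[:,:2]*1000
    e=(w[0]-w[2])+(w[1]-w[3]); f=(w[0]-w[1])+(w[2]-w[3])
    print(n,np.round(pts,1).tolist(),np.round(w,1).tolist(),'c',w.mean(0).round(2),'yaw x',np.degrees(np.arctan2(e[1],e[0])).round(2),'y',np.degrees(np.arctan2(-f[0],f[1])).round(2))
show('nest',[ref(c,5) for c in((114,151),(215,144),(135,289),(222,291))],.018)
show('nest corners',[(107,144),(232,133),(125,295),(236,300)],.018)
show('blk',[(256,252),(377,252),(267,408),(364,408)],.1575)
k=np.zeros((480,640),np.uint8);k[255:400,240:395]=(g[255:400,240:395]<g[270,260]-25)*255
# bore top ellipse: outer edge of top
e=[(262,335),(371,335),(316,290),(316,380)]
w=plane('wrist',e,.1575,pose)*1000; print(w.round(1),w.mean(0)); print('tcp',pose[0], np.degrees(np.arctan2(*(R.from_rotvec(pose[1]).as_matrix()[1::-1,0]))))
```

```text
nest [[113.6, 151.1], [215.4, 143.8], [133.5, 289.0], [225.9, 292.5]] [[573.8, 75.8], [576.1, -7.8], [457.9, 73.2], [460.2, -10.0]] c [517.02  32.82] yaw x 1.18 y 1.58
nest corners [[107, 144], [232, 133], [125, 295], [236, 300]] [[579.7, 81.6], [583.6, -20.0], [451.3, 83.1], [453.8, -17.8]] c [517.09  31.74] yaw x -0.83 y 1.81
blk [[256, 252], [377, 252], [267, 408], [364, 408]] [[550.8, -58.6], [551.9, -100.1], [476.9, -59.6], [478.0, -102.1]] c [514.42 -80.11] yaw x 1.14 y 1.46
[[ 516.8  -59.5  157.5]
 [ 517.8 -101.   157.5]
 [ 536.9  -79.6  157.5]
 [ 494.8  -80.6  157.5]] [516.57689733 -80.17524454 157.5       ]
tcp [ 0.51611708 -0.08026388  0.14811816] 1.4542632553088792
```

Run:
```python
from h import *
go([.5178,.0325,.070],1.45)
```

```text
t 4.08 yaw now 1.44 shift [ 0.0048 -0.1127  0.0781] turn [-0.0007  0.0037 -0.0002]
```

Call:
{"method": "arm_command", "body": {
  "series": [
    [0.001,-0.04,0,0,0.002,0,1],
    [0.003,-0.085,0,0,0.004,0,1],
    [0.005,-0.113,0.02,-0.001,0.004,0,1],
    [0.005,-0.113,0.05,-0.001,0.004,0,1],
    [0.005,-0.113,0.078,-0.001,0.004,0,1],
    [0.005,-0.113,0.078,-0.001,0.004,0,1],
    [0.005,-0.113,0.078,-0.001,0.004,0,1],
    [0.005,-0.113,0.078,-0.001,0.004,0,1]
  ]
}}

```text
t: 5.08
eef_pos: [0.5192, 0.0228, 0.0718]
tcp_rot: [-3.133, -0.063, -0.005]
contact_force: [0.4, -0.2, -4.0]
finger_gap: 0.665
finger_force: 66.3
```

Run:
```python
from h import *
p,d,s=snap('wrist','w3'); print(s['t'],s['eef_pos'],s['contact_force'])
go([.5178,.0325,.0400],1.45)
```

```text
5.075 [0.51922319 0.0228233  0.0718153 ] [ 0.36480635 -0.24609271 -4.04920813]
t 5.12 yaw now 2.32 shift [-0.001  -0.0094  0.0318] turn [-0.0081 -0.003   0.0152]
```

View pics/w3.png

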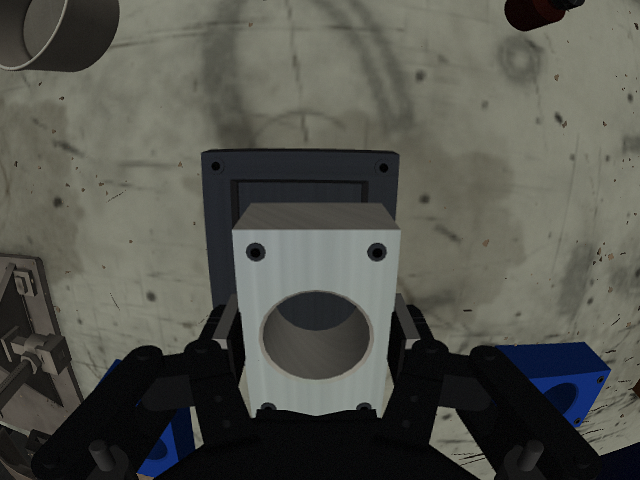

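The image shows the block above the nest, still about 10 mm short on its left side. I'll check the joints to see why the arm stopped short.

Run:
```python
from h import *
s=manip.observe(); print(s['t'],s['joint_pos'].round(3),s['joint_vel'].round(4),s['joint_efforts'].round(2),s['eef_pos'],s['moment'])
```

```text
5.125 [ 0.039  0.419 -0.226  0.923  0.008  3.141] [ 0.0021 -0.0014 -0.0084 -0.0049  0.0003  0.0002] [-1.000e-02 -4.313e+01  2.213e+01 -0.000e+00  4.000e-02 -0.000e+00] [0.51905364 0.0228466  0.07171525] [ 0.03076767 -0.03557654  0.00297978]
```

Call:
{"method": "arm_command", "body": {
  "series": [
    [0,0,0,0,0,0,1],
    [0,0,0,0,0,0,1]
  ]
}}

```text
t: 5.38
eef_pos: [0.518, 0.023, 0.0708]
tcp_rot: [-3.133, -0.064, -0.001]
contact_force: [-0.0, -0.4, -3.8]
finger_gap: 0.664
finger_force: 66.3
```

Run:
```python
from h import *
s=manip.observe(); print(s['t'],s['joint_pos'].round(3),s['joint_vel'].round(4),s['joint_efforts'].round(2),s['eef_pos'],s['moment'])
```

```text
5.375 [ 0.04   0.42  -0.227  0.923  0.008  3.141] [-0.0006  0.0045 -0.0031 -0.0021 -0.0019 -0.0004] [-2.000e-02 -4.344e+01  2.224e+01 -1.000e-02  3.000e-02 -0.000e+00] [0.51804565 0.02300244 0.07081432] [ 0.03272451 -0.0164794  -0.01958649]
```

Joint 6 is at its range limit (3.14), so I'll take the equivalent half-turned orientation, rising slightly first.

Call:
{"method": "arm_command", "body": {
  "series": [
    [0,0,-0.03,0,0,-0.12,1],
    [0,0,-0.06,0,0,-0.3,1],
    [0,0,-0.06,0,0,-0.48,1],
    [0,0,-0.06,0,0,-0.66,1],
    [0,0,-0.06,0,0,-0.84,1],
    [0,0,-0.06,0,0,-1.02,1],
    [0,0,-0.06,0,0,-1.2,1],
    [0,0,-0.06,0,0,-1.38,1]
  ]
}}

```text
t: 6.38
eef_pos: [0.5177, 0.0226, 0.1304]
tcp_rot: [-2.371, -2.052, -0.008]
contact_force: [-0.3, -0.6, -3.5]
finger_gap: 0.664
finger_force: 66.4
```

Call:
{"method": "arm_command", "body": {
  "series": [
    [0,0,0,0,0,-0.18,1],
    [0,0,0,0,0,-0.36,1],
    [0,0,0,0,0,-0.54,1],
    [0,0,0,0,0,-0.72,1],
    [0,0,0,0,0,-0.9,1],
    [0,0,0,0,0,-1.08,1],
    [0,0,0,0,0,-1.26,1],
    [0,0,0,0,0,-1.44,1]
  ]
}}

```text
t: 7.38
eef_pos: [0.5176, 0.0225, 0.1304]
tcp_rot: [-0.43, -3.111, -0.013]
contact_force: [-0.2, -0.3, -4.3]
finger_gap: 0.666
finger_force: 66.4
```

Run:
```python
from h import *
s=manip.observe(); print(s['joint_pos'].round(3),s['eef_pos'])
go([.5178,.0325,.1],181.45)
```

```text
[ 0.039  0.355 -0.149  1.067  0.008  0.314] [0.5176277  0.02254175 0.13036796]
t 7.38 yaw now 164.26 shift [0.0025 0.0094 0.0304] turn [ 0.0081 -0.0014 -0.3001]
```

Call:
{"method": "arm_command", "body": {
  "series": [
    [0.001,0.003,0,0.003,0,-0.15,1],
    [0.0035,0.0095,0.02,0.008,-0.001,-0.3,1],
    [0.0035,0.0095,0.045,0.008,-0.001,-0.3,1],
    [0.0035,0.0095,0.055,0.008,-0.001,-0.3,1],
    [0.0035,0.0095,0.055,0.008,-0.001,-0.3,1],
    [0.0035,0.0095,0.055,0.008,-0.001,-0.3,1]
  ]
}}

```text
t: 8.12
eef_pos: [0.5179, 0.033, 0.0763]
tcp_rot: [-0.03, 3.14, 0.0]
contact_force: [0.3, -0.5, -3.5]
finger_gap: 0.661
finger_force: 66.3
```

Run:
```python
from h import *
p,d,s=snap('wrist','w4'); print(s['t'],s['eef_pos'],s['tcp_rot'],s['joint_pos'].round(3))
go([.5165,.0325,.04],181.45)
```

```text
8.125 [0.51787671 0.03303149 0.07632621] [-3.00037036e-02  3.13997321e+00  2.62127105e-04] [ 0.064  0.413 -0.22   0.936  0.     0.045]
t 8.18 yaw now -178.91 shift [ 0.0016 -0.0005  0.0365] turn [ 0.0002  0.0018 -0.0062]
```

View pics/w4.png

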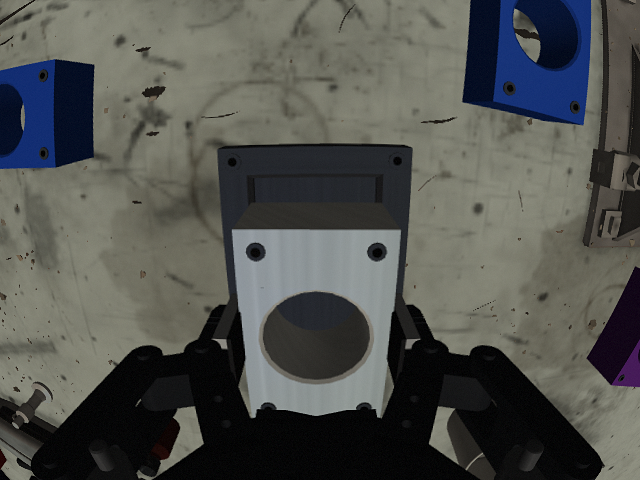

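The block looks centred sideways: nest holes at (232,161) and (398,160), block holes at (256,252) and (377,252). Next a check in numbers.

Run:
```python
from h import *
z=np.load('pics/w4.npz'); pose=(z['pos'],z['rot'])
w=plane('wrist',[(232,161),(398,160.5),(219,147),(412,147)],.018,pose)*1000; print(w.round(1))
h=.04+(pose[0][2]-.0306)
b=plane('wrist',[(256,252),(377,252),(267,408),(364,408),(316,292),(316,383),(262,337),(371,337)],h,pose)*1000; print(b.round(1), b[:4].mean(0),b[4:].mean(0))
```

```text
[[459.7 -10.5  18. ]
 [457.8  73.8  18. ]
 [452.4 -17.2  18. ]
 [450.5  80.7  18. ]]
[[482.3  12.   85.7]
 [481.5  53.5  85.7]
 [556.   12.6  85.7]
 [555.1  55.   85.7]
 [497.2  32.9  85.7]
 [540.   33.7  85.7]
 [517.3  12.7  85.7]
 [516.5  54.3  85.7]] [518.74553593  33.29150836  85.72620837] [517.71337601  33.39119233  85.72620837]
```

Call:
{"method": "arm_command", "body": {
  "series": [
    [0.0013,0,0.01,0,0.002,-0.005,1],
    [0.0013,0,0.02,0,0.002,-0.005,1],
    [0.0013,0,0.026,0,0.002,-0.005,1],
    [0.0013,0,0.031,0,0.002,-0.005,1],
    [0.0013,0,0.034,0,0.002,-0.005,1],
    [0.0013,0,0.036,0,0.002,-0.005,1],
    [0.0013,0,0.036,0,0.002,-0.005,1]
  ]
}}

```text
t: 9.05
eef_pos: [0.5157, 0.033, 0.0406]
tcp_rot: [0.038, -3.14, -0.0]
contact_force: [-2.9, -2.4, 5.4]
finger_gap: 0.664
finger_force: 67.3
```

Call:
{"method": "arm_command", "body": {
  "series": [
    [0,0,0.0005,0,0,0,0],
    [0,0,0,0,0,0,-0.5],
    [0,0,0,0,0,0,-1],
    [0,0,0,0,0,0,-1],
    [0,0,-0.03,0,0,0,-1],
    [0,0,-0.09,0,0,0,-1],
    [0,0,-0.15,0,0,0,-1],
    [0,0,-0.15,0,0,0,-1]
  ]
}}

```text
t: 10.05
eef_pos: [0.52, 0.0333, 0.1951]
tcp_rot: [-0.038, 3.132, 0.001]
contact_force: [-0.0, -0.1, -0.9]
finger_gap: 1.0
finger_force: 0.0
```

Call:
{"method": "arm_command", "body": {
  "series": [
    [0,0,0,0,0,0,-1]
  ]
}}

```text
t: 10.18
eef_pos: [0.516, 0.033, 0.1892]
tcp_rot: [0.038, -3.139, -0.0]
contact_force: [-0.4, -0.3, -0.8]
finger_gap: 0.998
finger_force: 0.0
```

Run:
```python
from h import *
p,d,s=snap('wrist','w5'); print(s['t'],s['eef_pos'],s['tcp_rot'],s['contact_force'])
cv2.imwrite('pics/w5c.png',cv2.resize(p[120:320,190:440,::-1],None,fx=3,fy=3))
```

```text
10.175 [0.51596607 0.033039   0.18920515] [ 3.81353165e-02 -3.13928448e+00 -1.24847696e-04] [-0.40088741 -0.2880514  -0.79216731]
```

View pics/w5c.png

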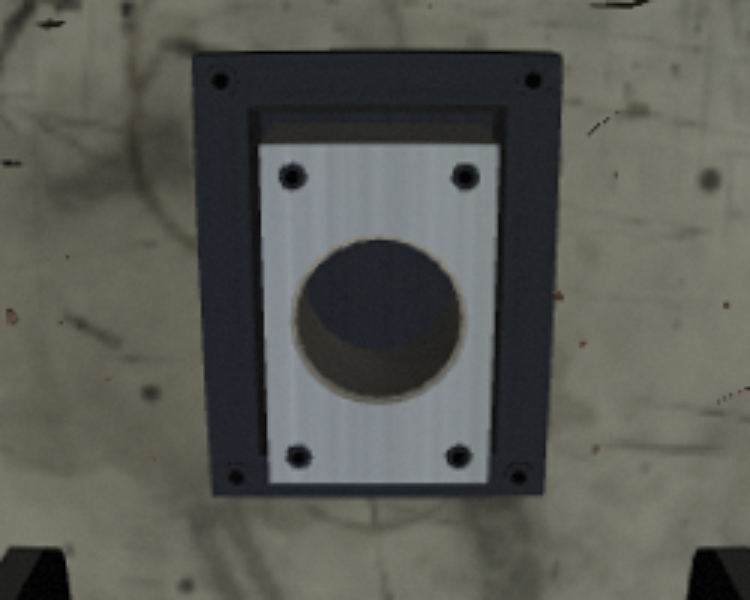

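The block sits inside the pocket with even side gaps; its bore is at crop (378,320). I'll take the bore position and check from depth that the top is flat and at height. The rack axis and the bush tops come from w1/top.

Run:
```python
from h import *
z=np.load('pics/w5.npz'); pose=(z['pos'],z['rot']); d=z['d']
F=lambda l:[(190+x/3-.33,120+y/3-.33) for x,y in l]
hb=F([(292,176),(465,176),(299,456),(459,456)]); w=plane('wrist',hb,.05,pose)*1000; print(w.round(1),w.mean(0))
hn=F([(221,81),(533,80),(236,476),(518,476)]); w=plane('wrist',hn,.018,pose)*1000; print(w.round(1),w.mean(0))
bo=F([(378,239),(378,403),(293,320),(463,320)]); w=plane('wrist',bo,.05,pose)*1000; print(w.round(1),w.mean(0))
# surface heights from depth (z along axis)
for u,v in F([(280,200),(480,200),(280,430),(475,430),(225,300),(535,300)]):
    o,r=rays('wrist',(u,v),pose); c=viewer.get_calibration('wrist'); ax=-R.from_rotvec(pose[1]).as_matrix()@np.array(c['mount'])[:3,2]
    dd=np.median(d[int(v)-1:int(v)+2,int(u)-1:int(u)+2]); print((o+r[0]*dd/(r[0]@ax)).round(4))
# bushes in w1 & top0: top circles
t=np.load('pics/top0.npz')['p']
cv2.imwrite('pics/rk.png',cv2.resize(t[215:315,445:515,::-1],None,fx=6,fy=6,interpolation=cv2.INTER_CUBIC))
```

```text
[[480.4  11.4  50. ]
 [479.4  53.3  50. ]
 [554.1  13.3  50. ]
 [553.1  55.2  50. ]] [516.7210914   33.30512901  50.        ]
[[460.1 -10.4  18. ]
 [457.8  73.2  18. ]
 [575.5  -7.6  18. ]
 [573.5  76.   18. ]] [516.6952529  32.80318    18.       ]
[[495.6  32.6  50. ]
 [538.6  33.6  50. ]
 [516.9  11.8  50. ]
 [515.9  54.4  50. ]] [516.75047579  33.11457467  50.        ]
[0.4866 0.0084 0.0487]
[0.4855 0.0574 0.0483]
[0.5472 0.0083 0.049 ]
[0.5462 0.0591 0.0487]
[ 0.5217 -0.0099  0.0167]
[0.5196 0.0774 0.0167]
```

View pics/rk.png

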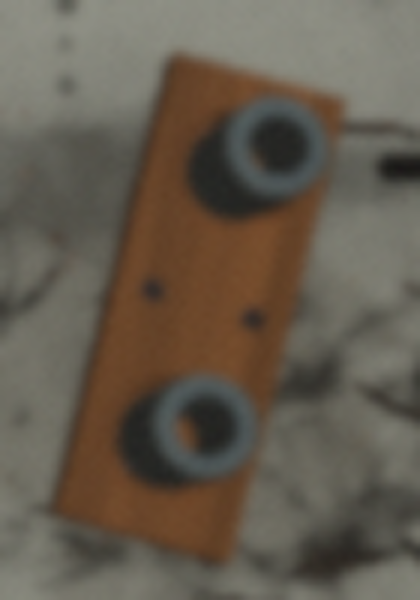

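Block height agrees: the top is flat to within 1 mm and 32 mm above the rim, so it is seated. The bore is at (0.5167, 0.0331). The bush tops are at crop (277,146) and (205,427). Next I'll go over the rack with the fingers closing along its length.

Run:
```python
from h import *
print(plane('top',[(491,239.2),(479.1,286)],.08))
go([.46,-.36,.215],74)
```

```text
[[ 0.51273619 -0.38165224  0.08      ]
 [ 0.40687704 -0.35129058  0.08      ]]
t 10.22 yaw now -178.61 shift [ 0.0649 -0.3915 -0.0265] turn [-0.004  -0.003   1.8743]
```

Call:
{"method": "arm_command", "body": {
  "series": [
    [0.005,-0.03,-0.015,0,0,0.18,-1],
    [0.013,-0.08,-0.027,0,0,0.36,-1],
    [0.022,-0.13,-0.027,0,0,0.54,-1],
    [0.03,-0.18,-0.027,0,0,0.72,-1],
    [0.039,-0.235,-0.027,0,0,0.9,-1],
    [0.048,-0.29,-0.027,0,0,1.08,-1],
    [0.057,-0.345,-0.027,0,0,1.26,-1],
    [0.065,-0.391,-0.027,0,0,1.44,-1]
  ]
}}

```text
t: 11.22
eef_pos: [0.4592, -0.3609, 0.2139]
tcp_rot: [-2.047, -2.375, 0.003]
contact_force: [1.1, -0.3, 0.0]
finger_gap: 0.998
finger_force: 0.0
```

Call:
{"method": "arm_command", "body": {
  "series": [
    [0,0,0,0,0,0.18,-1],
    [0,0,0,0,0,0.36,-1],
    [0,0,0,0,0,0.434,-1],
    [0,0,0,0,0,0.434,-1],
    [0,0,0,0,0,0.434,-1]
  ]
}}

```text
t: 11.85
eef_pos: [0.4603, -0.3591, 0.2152]
tcp_rot: [-2.505, -1.89, 0.004]
contact_force: [-0.1, -0.1, -0.2]
finger_gap: 0.999
finger_force: 0.0
```

Run:
```python
from h import *
p,d,s=snap('wrist','w6'); print(s['t'],s['eef_pos'],s['tcp_rot'],s['joint_pos'].round(2),s['contact_force'])
cv2.imwrite('pics/w6.png',p[:,:,::-1])
```

```text
11.85 [ 0.46025029 -0.35905346  0.21519094] [-2.50465246 -1.89023634  0.00372235] [-0.66  0.42  0.19  1.34 -0.    1.19] [-0.069406   -0.1346344  -0.16499795]
```

View pics/w6.png

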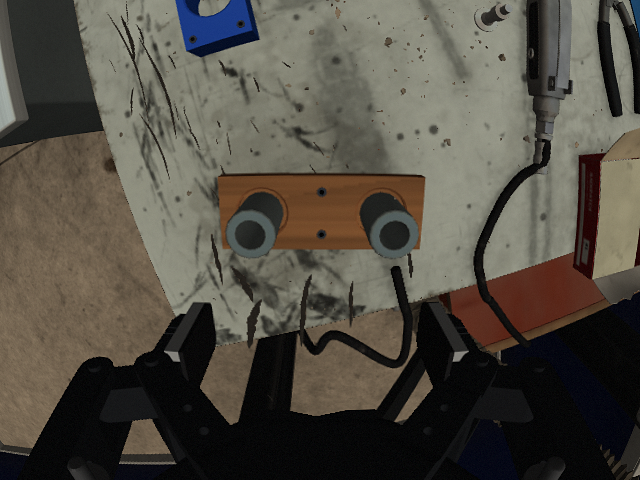

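Both bushes stand in the rack with tops at (251,234) and (395,235), and nothing stands close to them.

Run:
```python
from h import *
z=np.load('pics/w6.npz'); pose=(z['pos'],z['rot']); p=z['p']
g=cv2.medianBlur(cv2.cvtColor(p,cv2.COLOR_RGB2GRAY),3)
c=cv2.HoughCircles(g[200:270,210:430],cv2.HOUGH_GRADIENT,1,60,param1=80,param2=12,minRadius=18,maxRadius=30); print(c+[210,200,0] if c is not None else 0)
w=plane('wrist',[(251,233.5),(395.5,234.5)],.08,pose); print(w,np.linalg.norm(w[0]-w[1]))
r=plane('wrist',[(219,177),(424,177),(421,248.5),(221,248.5)],.016,pose); print(r.round(4),r.mean(0))
go([.4069,-.3505,.05],74)
```

```text
[[[250.5        233.5         23.89999962]
  [395.5        236.5         26.        ]]]
[[ 0.41078857 -0.35066614  0.08      ]
 [ 0.51538728 -0.38116598  0.08      ]] 0.10895471417273299
[[ 0.3818 -0.3082  0.016 ]
 [ 0.5613 -0.359   0.016 ]
 [ 0.5449 -0.4265  0.016 ]
 [ 0.3598 -0.3739  0.016 ]] [ 0.46194035 -0.36689441  0.016     ]
t 11.9 yaw now 74.07 shift [-0.0064 -0.0531  0.1657] turn [-0.0038 -0.0001  0.0013]
```

Call:
{"method": "arm_command", "body": {
  "series": [
    [-0.003,-0.025,0.03,-0.002,0,0,-1],
    [-0.006,-0.051,0.06,-0.004,0,0,-1],
    [-0.0065,-0.0515,0.1,-0.004,0,0,-1],
    [-0.0065,-0.0515,0.14,-0.004,0,0,-1],
    [-0.0065,-0.0515,0.165,-0.004,0,0,-1],
    [-0.0065,-0.0515,0.165,-0.004,0,0,-1],
    [-0.0065,-0.0515,0.165,-0.004,0,0,0],
    [-0.0065,-0.0515,0.165,-0.004,0,0,0.3]
  ]
}}

```text
t: 12.9
eef_pos: [0.41, -0.3523, 0.0532]
tcp_rot: [2.505, 1.888, 0.002]
contact_force: [0.5, 0.2, -0.1]
finger_gap: 0.602
finger_force: 0.0
```

Call:
{"method": "arm_command", "body": {
  "series": [
    [0,0,0,0,0,0,1],
    [0,0,0,0,0,0,1],
    [0,0,0,0,0,0,1],
    [0,0,0,0,0,0,1],
    [0,0,0,0,0,0,1]
  ]
}}

```text
t: 13.52
eef_pos: [0.4097, -0.3523, 0.0532]
tcp_rot: [2.505, 1.888, 0.002]
contact_force: [-1.2, 0.5, 6.2]
finger_gap: 0.455
finger_force: 60.7
```

Call:
{"method": "arm_command", "body": {
  "series": [
    [0,0,-0.03,0,0,0,1],
    [0,0,-0.06,0,0,0,1],
    [0,0,-0.08,0,0,0,1],
    [0,0,-0.08,0,0,0,1],
    [0,0,-0.08,0,0,0,1],
    [0,0,-0.08,0,0,0,1],
    [0,0,-0.08,0,0,0,1],
    [0,0,-0.08,0,0,0,1]
  ]
}}

```text
t: 14.52
eef_pos: [0.4087, -0.3512, 0.1311]
tcp_rot: [2.508, 1.891, 0.001]
contact_force: [0.4, -0.1, -5.7]
finger_gap: 0.456
finger_force: 61.6
```

Call:
{"method": "arm_command", "body": {
  "series": [
    [0,0,0,0,0,0,1],
    [0,0,0,0,0,0,1],
    [0,0,0,0,0,0,1],
    [0,0,0,0,0,0,1]
  ]
}}

```text
t: 15.02
eef_pos: [0.4089, -0.3514, 0.1317]
tcp_rot: [2.507, 1.89, 0.001]
contact_force: [-0.5, -0.3, -6.0]
finger_gap: 0.452
finger_force: 61.6
```

Call:
{"method": "arm_command", "body": {
  "series": [
    [0,0,0,0,0,0,1],
    [0,0,0,0,0,0,1],
    [0,0,0,0,0,0,1],
    [0,0,0,0,0,0,1]
  ]
}}

```text
t: 15.52
eef_pos: [0.4089, -0.3514, 0.1316]
tcp_rot: [2.507, 1.89, 0.001]
contact_force: [0.2, 0.2, -5.7]
finger_gap: 0.455
finger_force: 61.6
```

Run:
```python
from h import *
s=manip.observe(); print(s['t'],s['eef_pos'],s['tcp_rot'],s['contact_force'],s['joint_efforts'].round(2))
go([.4097,-.3523,.0532],74)
```

```text
15.525 [ 0.40885092 -0.35139016  0.13161999] [2.50728391e+00 1.88998000e+00 1.03454238e-03] [ 0.23061671  0.18147301 -5.65056967] [-0.000e+00 -4.554e+01  2.530e+01 -2.000e-02  0.000e+00 -0.000e+00]
t 15.53 yaw now 74.02 shift [-0.0006  0.0009  0.0784] turn [0.0018 0.0005 0.0003]
```

Call:
{"method": "arm_command", "body": {
  "series": [
    [0,0,0.03,0.001,0,0,1],
    [0,0,0.055,0.001,0,0,1],
    [0,0,0.068,0.001,0,0,1],
    [0,0,0.075,0.001,0,0,1],
    [0,0,0.079,0.001,0,0,1],
    [0,0,0.079,0.001,0,0,1]
  ]
}}

```text
t: 16.27
eef_pos: [0.4096, -0.352, 0.0535]
tcp_rot: [2.506, 1.889, 0.001]
contact_force: [-0.4, 0.4, -6.0]
finger_gap: 0.455
finger_force: 62.2
```

Call:
{"method": "arm_command", "body": {
  "series": [
    [0,0,0.001,0,0,0,1],
    [0,0,0.0015,0,0,0,1]
  ]
}}

```text
t: 16.52
eef_pos: [0.4096, -0.3521, 0.0532]
tcp_rot: [2.506, 1.889, 0.001]
contact_force: [-2.7, 1.7, 8.1]
finger_gap: 0.455
finger_force: 62.6
```

Call:
{"method": "arm_command", "body": {
  "series": [
    [0,0,0.0005,0,0,0,0],
    [0,0,0,0,0,0,-1],
    [0,0,0,0,0,0,-1],
    [0,0,0,0,0,0,-1],
    [0,0,-0.03,0,0,0,-1],
    [0,0,-0.08,0,0,0,-1],
    [0,0.01,-0.12,0,0,0,-1],
    [0,0.06,-0.12,0,0,0,-1]
  ]
}}

```text
t: 17.52
eef_pos: [0.4675, -0.3696, 0.1764]
tcp_rot: [2.504, 1.883, 0.003]
contact_force: [1.3, -1.5, 1.0]
finger_gap: 0.998
finger_force: 0.0
```

Call:
{"method": "arm_command", "body": {
  "series": [
    [0,0.04,0,0,0,0,-1],
    [0,0.05,0,0,0,0,-1],
    [0,0.05,0,0,0,0,-1],
    [0,0.05,0,0,0,0,-1]
  ]
}}

```text
t: 18.02
eef_pos: [0.5135, -0.3814, 0.171]
tcp_rot: [-2.509, -1.89, 0.001]
contact_force: [-0.7, -0.8, 0.4]
finger_gap: 0.998
finger_force: 0.0
```

Run:
```python
from h import *
p,d,s=snap('wrist','w7'); print(s['t'],s['eef_pos'],s['contact_force'])
pose=(s['eef_pos'],s['tcp_rot']); g=cv2.medianBlur(cv2.cvtColor(p,cv2.COLOR_RGB2GRAY),3)
c=cv2.HoughCircles(g[150:420,30:450],cv2.HOUGH_GRADIENT,1,60,param1=80,param2=18,minRadius=20,maxRadius=45)
for q in c[0]: q=q+[30,150,0]; print(q,plane('wrist',q[:2],.08,pose))
go([.5152,-.3823,.0532],74);
```

```text
18.025 [ 0.51349601 -0.38135593  0.17095843] [-0.67320542 -0.81656193  0.4314719 ]
[150.5        249.5         32.09999847] [[ 0.40524368 -0.35260009  0.08      ]]
[318.5        242.5         31.89999962] [[ 0.51546173 -0.37858141  0.08      ]]
[157.5        310.5         37.79999924] [[ 0.38917418 -0.39722025  0.08      ]]
[404.5        348.5         42.20000076] [[ 0.55336422 -0.47536856  0.08      ]]
[216.5 280.5  40. ] [[ 0.44277506 -0.38588324  0.08      ]]
[330.5        356.5         39.90000153] [[ 0.49979274 -0.46565072  0.08      ]]
[207.5        357.5         29.89999962] [[ 0.41010377 -0.44433247  0.08      ]]
t 18.07 yaw now 73.98 shift [-0.0003  0.0019  0.118 ] turn [-0.0002  0.0003 -0.0004]
```

View pics/w7.png

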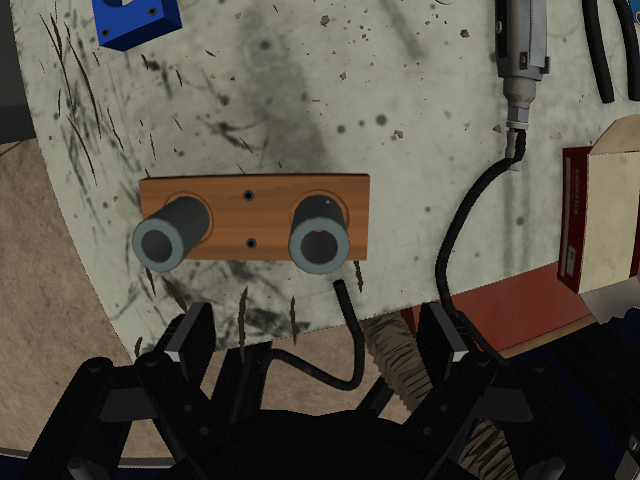

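The first bush stands back upright at (158,246). The second is at (319,246), under the gripper. I've now viewed 11 pictures, one over the limit of 10, so from here I'll use numbers only.

Call:
{"method": "arm_command", "body": {
  "series": [
    [0,0.001,0.04,0,0,0,-1],
    [0,0.001,0.08,0,0,0,-1],
    [0,0.001,0.105,0,0,0,-1],
    [0,0.001,0.118,0,0,0,-1],
    [0,0.001,0.118,0,0,0,-1],
    [0,0.001,0.118,0,0,0,0],
    [0,0.001,0.118,0,0,0,0.3],
    [0,0.001,0.118,0,0,0,1]
  ]
}}

```text
t: 19.08
eef_pos: [0.5163, -0.3825, 0.0547]
tcp_rot: [2.506, 1.889, 0.001]
contact_force: [-0.3, 0.5, 2.3]
finger_gap: 0.46
finger_force: 60.3
```

Call:
{"method": "arm_command", "body": {
  "series": [
    [0,0,0,0,0,0,1],
    [0,0,0,0,0,0,1],
    [0,0,0,0,0,0,1],
    [0,0,0,0,0,0,1]
  ]
}}

```text
t: 19.58
eef_pos: [0.5164, -0.3826, 0.0547]
tcp_rot: [2.506, 1.889, 0.001]
contact_force: [-1.5, -0.4, 5.6]
finger_gap: 0.459
finger_force: 60.5
```

Call:
{"method": "arm_command", "body": {
  "series": [
    [0,0,-0.03,0,0,0,1],
    [0,0,-0.06,0,0,0,1],
    [0,0,-0.08,0,0,0,1],
    [0,0,-0.08,0,0,0,1],
    [0,0,-0.08,0,0,0,1],
    [0,0,-0.08,0,0,0,1],
    [0,0,-0.08,0,0,0,1],
    [0,0,-0.08,0,0,0,1]
  ]
}}

```text
t: 20.58
eef_pos: [0.5155, -0.3818, 0.1327]
tcp_rot: [2.509, 1.891, -0.0]
contact_force: [0.9, 0.5, -1.7]
finger_gap: 0.455
finger_force: 60.7
```

Call:
{"method": "arm_command", "body": {
  "series": [
    [0,0,0,0,0,0,1],
    [0,0,0,0,0,0,1],
    [0,0,0,0,0,0,1],
    [0,0,0,0,0,0,1]
  ]
}}

```text
t: 21.08
eef_pos: [0.5157, -0.382, 0.1333]
tcp_rot: [2.508, 1.89, 0.0]
contact_force: [0.8, 0.8, -3.0]
finger_gap: 0.451
finger_force: 60.7
```

Call:
{"method": "arm_command", "body": {
  "series": [
    [0,0,0,0,0,0,1],
    [0,0,0,0,0,0,1],
    [0,0,0,0,0,0,1],
    [0,0,0,0,0,0,1]
  ]
}}

```text
t: 21.58
eef_pos: [0.5156, -0.382, 0.1332]
tcp_rot: [2.508, 1.89, -0.0]
contact_force: [-1.0, 0.4, -1.4]
finger_gap: 0.455
finger_force: 60.7
```

The second bush pulls about 2 N against about 5.8 N for the first, so the first is heavier. I'll stand this one back.

Call:
{"method": "arm_command", "body": {
  "series": [
    [0,0,0.03,0,0,0,1],
    [0,0,0.055,0,0,0,1],
    [0,0,0.068,0,0,0,1],
    [0,0,0.075,0,0,0,1],
    [0,0,0.0785,0,0,0,1],
    [0,0,0.08,0,0,0,1],
    [0,0,0.08,0,0,0,1]
  ]
}}

```text
t: 22.45
eef_pos: [0.5161, -0.3824, 0.0547]
tcp_rot: [2.507, 1.889, 0.001]
contact_force: [-1.1, 1.0, 4.2]
finger_gap: 0.454
finger_force: 61.3
```

Touching the floor, so I'll release, rise, and go back 110 mm to the first bush.

Call:
{"method": "arm_command", "body": {
  "series": [
    [0,0,0,0,0,0,0],
    [0,0,0,0,0,0,-1],
    [0,0,0,0,0,0,-1],
    [0,0,0,0,0,0,-1],
    [0,0,-0.03,0,0,0,-1],
    [0,0,-0.08,0,0,0,-1],
    [0,-0.01,-0.12,0,0,0,-1],
    [0,-0.06,-0.12,0,0,0,-1]
  ]
}}

```text
t: 23.45
eef_pos: [0.4619, -0.368, 0.1777]
tcp_rot: [2.497, 1.886, 0.005]
contact_force: [-1.0, -1.1, -0.0]
finger_gap: 1.0
finger_force: 0.0
```

Call:
{"method": "arm_command", "body": {
  "series": [
    [0,-0.04,0,0,0,0,-1],
    [0,-0.05,0,0,0,0,-1],
    [0,-0.05,0,0,0,0,-1],
    [0,-0.05,0,0,0,0,-1]
  ]
}}

```text
t: 23.95
eef_pos: [0.4111, -0.3522, 0.1732]
tcp_rot: [2.506, 1.89, 0.001]
contact_force: [0.4, -0.2, -0.6]
finger_gap: 0.997
finger_force: 0.0
```

Run:
```python
from h import *
p,d,s=snap('wrist','w8'); print(s['t'],s['eef_pos'],s['contact_force'])
pose=(s['eef_pos'],s['tcp_rot']); g=cv2.medianBlur(cv2.cvtColor(p,cv2.COLOR_RGB2GRAY),3)
x0,y0=220,200
c=cv2.HoughCircles(g[y0:300,x0:560],cv2.HOUGH_GRADIENT,1,100,param1=80,param2=15,minRadius=24,maxRadius=38)
for q in c[0]: q=q+[x0,y0,0]; print(q,plane('wrist',q[:2],.08,pose))
go([.4096,-.3521,.0532],74)
```

```text
23.95 [ 0.41108608 -0.3522237   0.17323828] [ 0.37381504 -0.23015531 -0.57827547]
[313.5        245.5         29.29999924] [[ 0.40947968 -0.35144306  0.08      ]]
[471.5        239.5         28.60000038] [[ 0.5120027  -0.37689213  0.08      ]]
t 24.0 yaw now 74.05 shift [-0.0003 -0.0016  0.1199] turn [0.0017 0.0008 0.0009]
```

Call:
{"method": "arm_command", "body": {
  "series": [
    [0,-0.0015,0.04,0.001,0,0,-1],
    [0,-0.0015,0.08,0.001,0,0,-1],
    [0,-0.0015,0.105,0.001,0,0,-1],
    [0,-0.0015,0.119,0.001,0,0,-1],
    [0,-0.0015,0.119,0.001,0,0,-1],
    [0,-0.0015,0.119,0.001,0,0,0],
    [0,-0.0015,0.119,0.001,0,0,0.3],
    [0,-0.0015,0.119,0.001,0,0,1]
  ]
}}

```text
t: 25.0
eef_pos: [0.4093, -0.352, 0.0554]
tcp_rot: [2.507, 1.889, 0.0]
contact_force: [0.5, 1.1, 2.1]
finger_gap: 0.46
finger_force: 59.9
```

Call:
{"method": "arm_command", "body": {
  "series": [
    [0,0,0,0,0,0,1],
    [0,0,0,0,0,0,1],
    [0,0,0,0,0,0,1],
    [0,0,0,0,0,0,1]
  ]
}}

```text
t: 25.5
eef_pos: [0.4093, -0.352, 0.0554]
tcp_rot: [2.507, 1.889, 0.0]
contact_force: [0.7, 0.6, 6.2]
finger_gap: 0.451
finger_force: 59.9
```

Call:
{"method": "arm_command", "body": {
  "series": [
    [0,0,-0.03,0,0,0,1],
    [0,0,-0.07,0,0,0,1],
    [0,0,-0.11,0,0,0,1],
    [0,0,-0.13,0,0,0,1],
    [0,0,-0.13,0,0,0,1],
    [0,0,-0.13,0,0,0,1],
    [0,0,-0.13,0,0,0,1]
  ]
}}

```text
t: 26.38
eef_pos: [0.4075, -0.3504, 0.182]
tcp_rot: [-2.506, -1.889, 0.002]
contact_force: [-0.1, 0.4, -5.3]
finger_gap: 0.457
finger_force: 62.0
```

Run:
```python
from h import *
p,d,s=snap('wrist','w9'); print(s['t'],s['eef_pos'],s['tcp_rot'],s['contact_force'])
go([.5167,.0331,.17],74)
```

```text
26.375 [ 0.40748835 -0.35041717  0.18203836] [-2.50561134e+00 -1.88864430e+00  2.31116708e-03] [-0.13028902  0.41730581 -5.26007399]
t 26.43 yaw now 74.02 shift [ 0.3988 -0.0008  0.0127] turn [-0.0035 -0.0009  0.0003]
```

Call:
{"method": "arm_command", "body": {
  "series": [
    [0.03,0,0,-0.002,0,0,1],
    [0.08,0,0,-0.003,0,0,1],
    [0.13,0,0,-0.003,0,0,1],
    [0.18,0,0,-0.003,0,0,1],
    [0.23,0,0,-0.003,0,0,1],
    [0.28,0,0,-0.003,0,0,1],
    [0.33,0,0,-0.003,0,0,1],
    [0.37,0,0,-0.003,0,0,1]
  ]
}}

```text
t: 27.42
eef_pos: [0.5104, 0.0064, 0.1832]
tcp_rot: [2.506, 1.891, 0.001]
contact_force: [-0.2, 0.0, -6.1]
finger_gap: 0.456
finger_force: 62.0
```

Call:
{"method": "arm_command", "body": {
  "series": [
    [0.02,-0.001,0,0,0,0,1],
    [0.029,-0.001,0.01,0,0,0,1],
    [0.029,-0.001,0.01,0,0,0,1],
    [0.029,-0.001,0.01,0,0,0,1],
    [0.029,-0.001,0.01,0,0,0,1]
  ]
}}

```text
t: 28.05
eef_pos: [0.5174, 0.0316, 0.174]
tcp_rot: [2.508, 1.887, 0.002]
contact_force: [-0.2, 0.3, -5.0]
finger_gap: 0.456
finger_force: 62.0
```

Run:
```python
from h import *
p,d,s=snap('wrist','w10'); print(s['t'],s['eef_pos'],s['tcp_rot'],s['joint_pos'].round(2),s['contact_force'])
pose=(s['eef_pos'],s['tcp_rot'])
go([.5167,.0331,.1204],74)
# held bush top in tool frame: circle at plane z_tcp-.0454+.07
g=cv2.medianBlur(cv2.cvtColor(p,cv2.COLOR_RGB2GRAY),3)
c=cv2.HoughCircles(g[250:440,230:410],cv2.HOUGH_GRADIENT,1,100,param1=80,param2=15,minRadius=30,maxRadius=75)
for q in (c[0] if c is not None else []): q=q+[230,250,0]; print(q,plane('wrist',q[:2],pose[0][2]+.0246,pose))
# block top: bright bluish mask
P=p.astype(int)
m=(P.max(2)>125)&(P[:,:,2]>P[:,:,0]-6); m[300:]=0
k=cv2.morphologyEx(m.astype(np.uint8)*255,cv2.MORPH_OPEN,np.ones((5,5)))
for c in sorted(cv2.findContours(k,0,1)[0],key=cv2.contourArea)[-3:]:
    c=c[:,0]; w=plane('wrist',c,.05,pose)[:,:2]*1000; print(cv2.boundingRect(c),cv2.minAreaRect(w.astype(np.float32)))
```

```text
28.05 [0.51742852 0.03158675 0.17403171] [2.50790397e+00 1.88734561e+00 1.95251023e-03] [ 0.06  0.32 -0.08  1.17 -0.    1.91] [-0.15234956  0.25687895 -5.01149185]
t 28.1 yaw now 73.93 shift [ 0.0011 -0.0014  0.0537] turn [ 0.0033  0.0005 -0.0011]
[315.5        337.5         61.09999847] [[0.51994655 0.04250229 0.19863171]]
(0, 256, 21, 44) ((208.2382354736328, 63.736968994140625), (55.331939697265625, 30.706104278564453), 49.69381332397461)
(245, 174, 139, 106) ((517.2989501953125, 33.712589263916016), (89.53833770751953, 57.57506561279297), 1.2856038808822632)
```

Run:
```python
from h import *
z=np.load('pics/w10.npz'); p=z['p'];d=z['d'];pose=(z['pos'],z['rot'])
v,u=np.mgrid[230:460,220:420]; uv=np.stack([u.ravel(),v.ravel()],1); o,r=rays('wrist',uv,pose)
M=np.array(viewer.get_calibration('wrist')['mount']); Rw=R.from_rotvec(pose[1]).as_matrix(); ax=-Rw@M[:3,2]
W=o+r*(d[uv[:,1],uv[:,0]]/(r@ax))[:,None]; T=(W-pose[0])@Rw*1000 # tool frame, mm
ok=(d[uv[:,1],uv[:,0]]>0)&(abs(T[:,0])<30)&(abs(T[:,1])<30)
h,b=np.histogram(T[ok,2],bins=np.arange(-60,60,3)); print([(int(x),int(n)) for x,n in zip(b,h) if n>50])
k=ok&(T[:,2]<-18)&(T[:,2]>-30)&(abs(T[:,1])<19.0)
A=T[k]; print(k.sum(),uv[k].min(0),uv[k].max(0),A.min(0),A.max(0),np.percentile(A,[1,50,99],axis=0).round(1))
img=np.zeros((480,640),np.uint8); img[uv[k,1],uv[k,0]]=255
c=max(cv2.findContours(img,0,1)[0],key=cv2.contourArea)[:,0]
w=(plane('wrist',c,pose[0][2]+.0246,pose)-pose[0])@Rw*1000
print(cv2.minEnclosingCircle(w[:,:2].astype(np.float32)),cv2.minAreaRect(w[:,:2].astype(np.float32)))
```

```text
[(-60, 1301), (-57, 636), (-54, 505), (-51, 103), (-48, 61), (-45, 397), (-42, 428), (-39, 413), (-36, 396), (-33, 374), (-30, 223), (-27, 664), (-24, 5569), (-21, 1147), (-18, 982), (-15, 965), (-12, 888), (-9, 825), (-6, 758), (-3, 737), (0, 659), (3, 594), (6, 542), (9, 364), (12, 237), (15, 227), (18, 205), (21, 198), (24, 206), (27, 179), (30, 167), (33, 150), (36, 167), (39, 153), (42, 90)]
6019 [263 305] [373 398] [-19.7949046  -18.97189447 -25.2064681 ] [ 20.57017382  18.99925811 -18.00069535] [[-16.9 -18.2 -24.4]
 [  5.4  -0.  -22.9]
 [ 19.7  18.8 -18.2]]
((3.604839324951172, 0.5049808621406555), 20.714948654174805) ((3.444141387939453, 0.14553451538085938), (40.402400970458984, 37.45405960083008), 0.6636370420455933)
```

Call:
{"method": "arm_command", "body": {
  "series": [
    [0.001,-0.001,0.02,0.003,0,-0.001,1],
    [0.001,-0.001,0.04,0.003,0,-0.001,1],
    [0.001,-0.001,0.05,0.003,0,-0.001,1],
    [0.001,-0.001,0.0535,0.003,0,-0.001,1],
    [0.001,-0.001,0.0535,0.003,0,-0.001,1],
    [0.001,-0.001,0.0535,0.003,0,-0.001,1],
    [0.001,-0.001,0.0535,0.003,0,-0.001,1],
    [0.001,-0.001,0.0535,0.003,0,-0.001,1]
  ]
}}

```text
t: 29.1
eef_pos: [0.5171, 0.0338, 0.1207]
tcp_rot: [2.507, 1.892, -0.0]
contact_force: [-0.1, -0.6, -5.9]
finger_gap: 0.454
finger_force: 62.0
```

Run:
```python
from h import *
s=manip.observe(); print(s['joint_pos'].round(2)); go([.5168,.0329,.1204],74)
p,d,s=snap('top','top9'); cc=viewer.get_calibration('top'); E=np.array(cc['extrinsics']);f=240/np.tan(np.radians(cc['vfov'])/2)
# rack bushes via depth: height blobs > 60mm in rack region vs initial
q0=np.load('pics/top0.npz')['p'].astype(int); P=p.astype(int)
for n,(x0,y0,x1,y1) in dict(farbush=(475,225,510,262),nearbush=(460,270,495,305),pot=(230,160,270,200),vial=(350,165,372,187),fit=(405,170,430,195)).items():
    D=abs(P-q0)[y0:y1,x0:x1].max(2); print(n,D.mean().round(1),(D>40).sum())
```

```text
[ 0.07  0.36 -0.16  1.04 -0.    1.91]
t 29.1 yaw now 74.08 shift [-0.0009 -0.0001  0.0003] turn [0.0004 0.0004 0.0014]
farbush 7.7 0
nearbush 18.4 232
pot 7.9 0
vial 8.0 0
fit 9.4 0
```

Bystanders and the lighter bush are unchanged, and only the taken bush is gone. One last trim, then I'll hold.

Call:
{"method": "arm_command", "body": {
  "series": [
    [-0.0008,0,0,0,0,0,1],
    [-0.0008,0,0,0,0,0,1],
    [-0.0008,0,0,0,0,0,1],
    [-0.0008,0,0,0,0,0,1]
  ]
}}

```text
t: 29.65
eef_pos: [0.5167, 0.0329, 0.1204]
tcp_rot: [2.508, 1.892, -0.001]
contact_force: [0.4, -0.7, -6.1]
finger_gap: 0.455
finger_force: 62.0
```

Run:
```python
from h import *
s=manip.observe(); print(s['t'],s['eef_pos'],s['contact_force'],abs(s['joint_vel']).max()); print(job.finish_job())
```

```text
29.65 [0.51669147 0.03294661 0.12038572] [ 0.44914868 -0.66832087 -6.05675994] 0.002020507672217336
the job is handed in; nothing more can be done
None
```

The job is handed in at 29.65 s: the block is seated in the nest, the heavier bush (about 5.8 N against 2 N) is held over the bore about 2.5 cm above the block, and the lighter one stands in the rack; I viewed 11 pictures, one over the limit of 10, and joint 6 briefly reached its range limit, reading 3.141 against 3.14.

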